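# Sort two sleeves on a gauge pin and hold the spring shuttle at its mark

## Task

Two tube-adapter sleeves stand on the white pad: slide the one whose bore fits over the gauge pin of the station's spring-return shuttle, right down onto the shuttle, and put the other, whose bore is too small, into the steel reject tray. Then pull the shuttle out by its black upright post until its pointer lines up with the index tab beside it, and finish while still holding it there with the fingers, at rest, for the spring draws it back in if it is let go. Leave everything else where it stands.

Things in the scene. Friction and masses are not known exactly. Their poses are not given: they have to be found in the camera images.
- sleeve_wide: grey plastic adapter sleeve, an upright tube 40 mm outer diameter, 40 mm tall, bore 24 mm right through: the one that fits the gauge pin. Origin: centre of its underside, z up its axis. About 60 g. Which of the two standing places on the pad it has varies.
- sleeve_narrow: grey plastic adapter sleeve, same outside (40 mm diameter, 40 mm tall) but with a thicker wall and a bore of only 14 mm, too small for the pin. Origin: centre of its underside, z up. About 70 g.
- pad: flat white plastic pad lying fixed on the table, 200 x 200 mm, 4 mm thick, on which the two sleeves, a small vial and a screw cap stand; it lies left or right of the station. Origin: centre of its underside.
- tray: reject tray: open steel tray fixed on the table, 150 x 150 mm outside, 30 mm high, walls and floor 4 to 5 mm; across the station from the pad. Origin: centre of its underside, x and y along its sides.
- station: fixed fit-check station: white bed 330 x 130 mm, 20 mm high, from 190 mm before to 140 mm behind the origin, with a spring housing 70 mm tall on its rear 75 mm. Origin: on the table directly below the pin as the shuttle stands fully in. Its x axis points away from the robot (yaw varies); the shuttle is pulled out along its -x.
- shuttle (a joint): the shuttle, an aluminium plate 165 x 70 mm, 8 mm thick (its top 34 mm above the table), sliding on the station's bed. 0 m = fully in (rest), grows as it is pulled out along the station's -x; end stop at 0.10 m, beyond any mark. A spring pulls it back in: about 3.6 N at 0, plus 1.2 N per 10 mm.
- pin_foot (a point): point on the shuttle's top face on the axis of the upright steel gauge pin. The pin is 21 mm diameter, 30 mm tall, the top 7 mm tapering to 14 mm. Moves with the shuttle; axes as the station's.
- post_foot (a point): centre of the foot of the black upright pull post on the shuttle, 20 mm diameter, 55 mm tall, with a 28 mm collar 4 mm high at its foot; 85 mm from the pin on the robot's side (station -x). The point lies on the shuttle's top face, 34 mm above the table.
- pointer (a point): outer end of the shuttle's pointer, a 6 mm wide black finger on the shuttle's left edge (station +y), 32 mm above the table, 30 mm behind the pin (station +x). Moves with the shuttle.
- tab: index tab: the mark. Black upright tab 6 mm thick (along station x), 12 mm wide, 22 mm high, on a small steel foot, fixed on the left margin (station +y) of the bed just outside the pointer's path, 45 to 75 mm nearer the robot (station -x) than the pointer at rest. Origin: centre of its underside, 20 mm above the table; axes as the station's.
- vial: bystander, to be left alone: small closed clear vial with a cap, 26 mm diameter, 45 mm tall, standing on the pad near the sleeves. Origin: centre of its underside.
- bottle: bystander, to be left alone: white plastic bottle, 72 mm diameter, 150 mm tall. Origin: centre of its underside.
- rack_green: bystander, to be left alone: green wire tube rack with red-capped tubes, 63 x 126 mm, 105 mm tall over the caps. Origin: centre of its underside.
- cap: bystander, to be left alone: white screw cap, 24 mm diameter, 15 mm tall, lying flat on the pad near the sleeves. Origin: centre of its underside.
- tip_box: bystander, to be left alone: closed red plastic box, 80 x 120 x 50 mm. Origin: centre of its underside.
Mind the look-alikes: they are no part of the job. Leave any purple look-alike of the sleeve_narrow alone. Leave any green look-alike of the sleeve_wide alone.

How it is judged:
By the outcome, as a careful person would: the job done as asked, in the order asked, and still so for the second after the job is handed in, while the arm keeps its last pose, push and grip.
It also fails if it takes over 69 s, if anything falls off the work surface, if the arm or the gripper's body presses on something with over 40 N, if the wrist force passes 120 N, or if a joint passes its speed limit or range.

## Robot

A 6-joint arm with a two-finger parallel gripper is mounted at the origin on the work surface. World frame = base frame: x ahead of the robot, y to its left, z up, the work surface at z = 0. Lengths are in mm, angles in rad, forces in N, time in s.
With the tool pointing down it reaches from about 300 to 775 mm from the base axis. Payload 14.6 kg.
Tool frame: the origin (TCP) lies between the finger pads, 19 mm behind the fingertips; this is the grasp point; z points along the fingers, y is the line along which they close (so a half turn about z gives the same grasp; the last joint's range is limited). The gripper opens to 94 mm and grips with 3 to 60 N. Pads are 16 mm wide; open, the fingers measure 119 mm over their backs; the gripper's body (75 mm by 177 mm) begins 78 mm behind the grasp point.
Start: joints at [-1.382, 0.3, 1.521, -0, 1.321, -0.067], TCP at [139.154, -532.095, 224.246] pointing down, gripper open.
Joint ranges: [-3.03, 3.03], [-0.79, 2.21], [0.23, 2.52], [-1.04, 4.18], [0, 3.07], [-2.55, 2.55]. Speed limits (rad/s): [2.22, 2.22, 2.57, 3.14, 3.14, 3.14].

## Interface

Orientations are given as [roll, pitch, yaw] about the fixed x, y, z axes, in that order (R = Rz(yaw) Ry(pitch) Rx(roll)).
In Python, from cell import manip gives the robot as it stands. The module is installed in compiled form; this text tells all that it offers.
- The arm moves only by the shell command python3 -m creep 'ROWS' [FORCE]. ROWS is JSON, a list of rows, each a list of 3 entries, a list of its own where there are three numbers: the opening, from -1 (shut) to 1 (fully open), then the shift along the tool's x, y, z in cm, then the turn about the tool's z in units of 5 degrees (1.0 is 5 degrees). In form: [[grip, [tx, ty, tz], roll], ...]. A call has 1 to 12 rows; each row is the pose to reach, as a shift and turn from the pose commanded when the call began, along the tool's axes at that moment; what a row does not reach only later rows make up. A row lasts 1/10 s, in which the tool goes at most 50 mm and 8.59 degrees, less where a joint would pass 70% of its speed; a pose out of reach is approached as far as the arm can. A call with a gripper value outside its range is refused whole. The fingers move at their own pace and stop on an object; FORCE is the grip in N (left out, the last holds). Time passes only in rows, so rows that repeat a pose let the fingers close. It gives the time, the measured TCP pose, the force, the opening and the grip force at its end, in the units of the state.
- manip.read_state(): the state, without advancing time (a new reading comes with each control period).
- manip.camera(name): name is "side" or "top" or "wrist"; returns the picture (420x560x3 uint8, red, green, blue); there is no depth.
- manip.camera_params(name): a dict with "fovy" (degrees; the focal length in pixels is half the picture's height over the tangent of half this angle, whatever the lens; pixels are square), "cx", "cy" (the principal point, pixels), "origin" and "attitude" of the camera in the world. Camera axes: x right, y down, z forward; pixel columns grow to the right and rows downward; lengths in mm; the calibration is good to about 2 mm. A picture is of the moment at which its call begins: read the wrist's pose just before it. camera_params takes no time and is no camera call; for the wrist camera it gives the pose at the moment of the call.
- manip.sign_off(): hands the job in; it is judged then, once.
The state is a dict: "clock": time; "joints": joint angles; "qd": joint speeds; "effort": joint torques, N m; "eef_pos": TCP position; "eef_rot": TCP orientation; "wrist_force": force on the tool from outside, world axes, zero at the start; "moment": the same for the moment, N m; "finger_gap": finger opening in mm; "finger_force": force on a finger pad.
Only numpy, scipy, OpenCV 4.12 (cv2) and the standard library are available. Lean on these libraries where they do the work, as an engineer would, in place of code of your own. Each camera call takes 0.05 s, during which the arm holds its last target. There are 200 camera calls.

## Working session

There is one attempt and no reset: what is moved stays moved. The work goes in short steps, Python scripts to look and compute and a shell command to move; the robot and the scene stay as the last step left them, time stands still between calls to the robot, and variables do not carry over. Pictures are saved under pics/ and viewed, at most 12 in all, crops included, and the job is handed in when it is done.

```bash
mkdir -p pics
cat > h.py <<'E'
from cell import manip
import numpy as np, cv2
from scipy.spatial.transform import Rotation as R
def K(p):
    f=210/np.tan(np.radians(p["fovy"])/2); return f
def rot(a):
    a=np.array(a,float); return a if a.shape==(3,3) else R.from_euler('xyz',a).as_matrix() if a.size==3 else R.from_quat(a).as_matrix()
def ray(p,u,v,z):
    f=K(p); d=rot(p["attitude"])@np.array([(u-p["cx"])/f,(v-p["cy"])/f,1]); o=np.array(p["origin"],float)
    return o+d*(z-o[2])/d[2]
def proj(p,X):
    c=rot(p["attitude"]).T@(np.array(X,float)-np.array(p["origin"])); f=K(p)
    return np.array([p["cx"]+f*c[0]/c[2],p["cy"]+f*c[1]/c[2]])
def snap(n,fn,crop=None,s=1):
    p=manip.camera_params(n); im=manip.camera(n)[:,:,::-1].copy()
    cv2.imwrite('pics/'+fn+'_raw.png',im)
    if crop: x,y,w,h=crop; im=im[y:y+h,x:x+w]
    im=cv2.resize(im,None,fx=s,fy=s,interpolation=cv2.INTER_CUBIC); cv2.imwrite('pics/'+fn+'.png',im); return p
E
python3 - <<'E'
from h import *
for n in("top","side","wrist"): print(n,snap(n,n+"0"))
print(manip.read_state())
E
```

```text
top {'fovy': 44.3764602409798, 'cx': 283.3492257192243, 'cy': 203.97373315959018, 'origin': array([ 455.89705034,   56.1506202 , 1666.5670726 ]), 'attitude': array([-3.06222849,  0.00618236, -1.57006739])}
side {'fovy': 42.413803331582876, 'cx': 281.6225665554468, 'cy': 203.17852494723678, 'origin': array([  -6.91012055,  798.83614093, 1159.34882821]), 'attitude': array([-2.44189858e+00, -1.86878454e-03, -2.48358790e+00])}
wrist {'fovy': 60.03134725939959, 'cx': 278.6750434977493, 'cy': 212.5383874380457, 'origin': array([ 203.29794663, -514.41721867,  383.24862242]), 'attitude': array([ 2.90745345e+00,  1.51490733e-03, -1.31464470e+00])}
{'clock': 0.15, 'joints': array([-1.38160389e+00,  3.00286828e-01,  1.52146230e+00, -2.00875153e-05,
        1.32071854e+00, -6.65940349e-02]), 'qd': array([-8.01294669e-04, -1.60256807e-03, -3.66209021e-03,  2.83452336e-04,
       -4.12394038e-05,  1.92351517e-03]), 'effort': array([ 1.62796008e-03, -5.31960690e+01, -3.52822530e+01,  7.08294008e-02,
        2.35950138e-02, -5.49380513e-05]), 'eef_pos': array([ 139.11155195, -531.91065274,  223.83765725]), 'eef_rot': array([-3.14071828e+00, -3.88125576e-05,  2.55791439e-01]), 'wrist_force': array([-0.83482678,  1.56616643,  0.54766657]), 'moment': array([ 0.03859065, -0.00600203, -0.00775573]), 'finger_force': 0.0, 'finger_gap': 94.09176506549097}
```

View pics/top0.png

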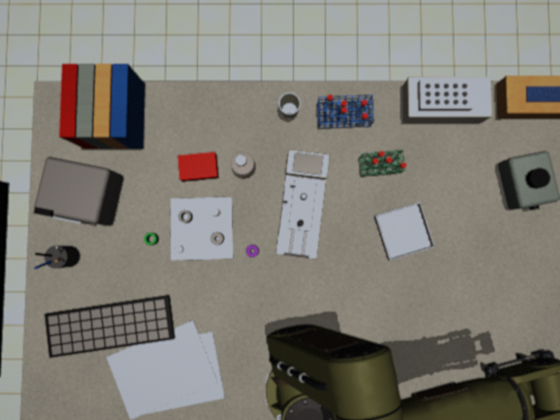

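The top view shows the pad at (202,228) with the sleeves at (186,216) and (217,238). The vial and cap are at (216,213) and (181,249). The station is at (303,205) with its tab on the left, and the tray is at (403,231). The look-alikes are green at (151,238) and purple at (252,250), both off the pad. Next I'll enlarge the pad and station.

Run:
```python
from h import *
im=cv2.imread('pics/top0_raw.png')[140:270,135:335]
cv2.imwrite('pics/crop1.png',cv2.resize(im,None,fx=4,fy=4,interpolation=cv2.INTER_CUBIC))
p=manip.camera_params("top")
for n,u,v,z in [("A",186,216,44),("B",217,238,44),("pin",304,197,64),("post",300,223,89),("tray",403,231,30),("st",(287+328)/2,152,70)]: print(n,ray(p,u,v,z).round())
```

```text
A [547. 374.  44.]
B [477. 275.  44.]
pin [605.   2.  64.]
post [523.  15.  89.]
tray [ 500. -313.   30.]
st [746.  -9.  70.]
```

View pics/crop1.png

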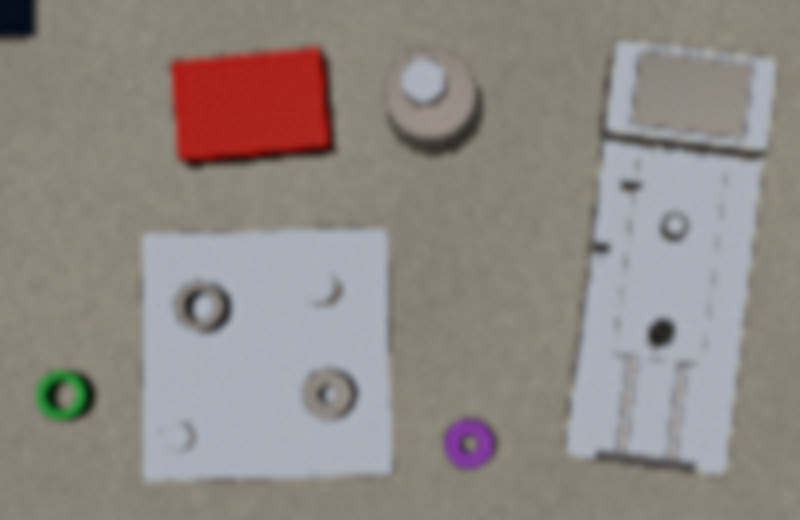

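The two sleeves on the pad are at (203,306) and (330,393) in the crop. The first has the large bore, so it is the wide one. The second has a small hole and thick wall, so it is the narrow one. The coloured rings are look-alikes. I'll move the wrist camera over the pad to refine this.

```bash
python3 -m creep '[[1,[10,-8,-2.6],0],[1,[20,-20,-2.6],0],[1,[35,-45,-2.6],2],[1,[51.4,-73.5,-2.6],4.6],[1,[51.4,-73.5,-2.6],4.6],[1,[51.4,-73.5,-2.6],4.6],[1,[51.4,-73.5,-2.6],4.6],[1,[51.4,-73.5,-2.6],4.6],[1,[51.4,-73.5,-2.6],4.6],[1,[51.4,-73.5,-2.6],4.6],[1,[51.4,-73.5,-2.6],4.6],[1,[51.4,-73.5,-2.6],4.6]]'
```

```text
clock: 1.35
eef_pos: [353.7, 23.7, 246.0]
eef_rot: [-3.142, -0.001, -0.146]
wrist_force: [0.9, -0.7, 0.2]
finger_gap: 94.0
finger_force: 0.0
```

```bash
python3 -m creep '[[1,[12.5,-0.5,-3],0],[1,[12.5,-0.5,-3],0],[1,[12.5,-0.5,-3],0],[1,[12.5,-0.5,-3],0],[1,[12.5,-0.5,-3],0],[1,[12.5,-0.5,-3],0]]'
python3 - <<'E'
from h import *
print(snap("wrist","w1"),manip.read_state()["eef_pos"])
E
```

```text
clock: 1.95
eef_pos: [477.2, 8.4, 275.5]
eef_rot: [3.142, 0.001, -0.146]
wrist_force: [0.9, 0.4, -1.0]
finger_gap: 94.3
finger_force: 0.0
{'fovy': 60.03134725939959, 'cx': 278.6750434977493, 'cy': 212.5383874380457, 'origin': array([ 5.42881321e+02, -5.25994876e-01,  4.34951520e+02]), 'attitude': array([ 2.90670797e+00,  1.52033257e-04, -1.71615793e+00])} [477.2149245    8.39218045 275.72214619]
```

View pics/w1.png

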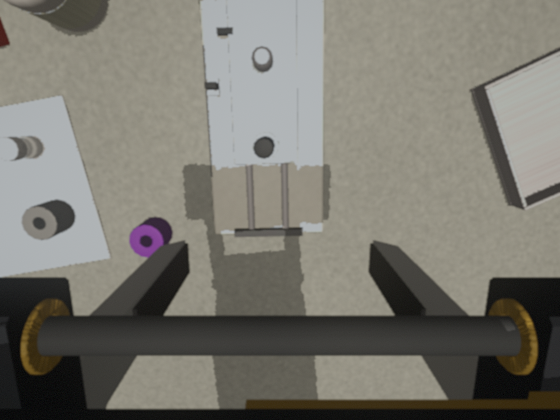

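The wrist view shows the pin (262,57), post (264,147), pointer (224,31), tab (212,86), narrow sleeve (40,222) and tray (540,130). I'll enlarge it to get precise pixels.

Run:
```python
from h import *
im=cv2.imread('pics/w1_raw.png')[0:180,190:340]
cv2.imwrite('pics/w1c.png',cv2.resize(im,None,fx=3.3333,fy=3.3333,interpolation=cv2.INTER_CUBIC))
```

```text
(no output)
```

View pics/w1c.png

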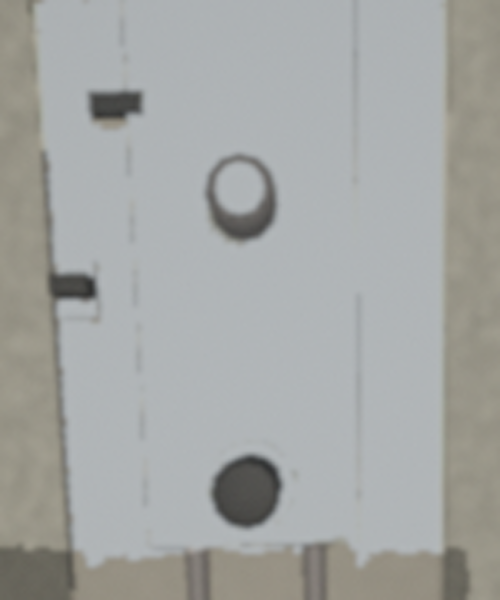

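Run:
```python
from h import *
import pickle
p=dict(fovy=60.03134725939959,cx=278.6750434977493,cy=212.5383874380457,origin=[542.881321,-.525994876,434.951520],attitude=[2.90670797,1.52033257e-04,-1.71615793])
c=lambda x,y:(190+x/3.3333,y/3.3333)
g={}
for n,(u,v),z in [("pin",c(240,187),64),("post",c(246,490),89),("pointer",c(90,103),32),("tab",c(74,285),42),("narrow",(39,221),44),("trayC",(540,130),5)]:
    g[n]=ray(p,u,v,z); print(n,g[n].round(1))
d=g["pin"]-g["post"]; print(np.hypot(d[0],d[1]),"yaw",np.arctan2(d[1],d[0]))
y=np.arctan2(d[1],d[0]); e=g["tab"]-g["pointer"]; print("tab-pointer along x",e[0]*np.cos(y)+e[1]*np.sin(y))
im=cv2.imread('pics/w1_raw.png'); print(im.shape)
```

```text
pin [608.8   5.9  64. ]
post [525.5  16.2  89. ]
pointer [644.7  48.1  32. ]
tab [592.3  61.2  42. ]
narrow [479.3 278.2  44. ]
trayC [ 494.3 -298.     5. ]
83.8492431766887 yaw -0.12254686457258039
tab-pointer along x -53.62722683561611
(420, 560, 3)
```

```bash
python3 -m creep '[[1,[-5.4,-31.8,4.5],0],[1,[-5.4,-31.8,4.5],0],[1,[-5.4,-31.8,4.5],0],[1,[-5.4,-31.8,4.5],0],[1,[-5.4,-31.8,4.5],0],[1,[-5.4,-31.8,4.5],0],[1,[-5.4,-31.8,4.5],0],[1,[-5.4,-31.8,4.5],0],[1,[-5.4,-31.8,4.5],0],[1,[-5.4,-31.8,4.5],0]]'
python3 - <<'E'
from h import *
import pickle
p=snap("wrist","w2");pickle.dump(p,open('w2.p','wb')); print(manip.read_state()["eef_pos"],proj(p,[548,376,44]),proj(p,[479,278,44]))
E
```

```text
clock: 3.0
eef_pos: [470.8, 329.8, 231.2]
eef_rot: [-3.141, -0.001, -0.147]
wrist_force: [0.5, -0.2, 0.7]
finger_gap: 94.0
finger_force: 0.0
[470.98835961 329.71917954 231.33061659] [218.02172605 122.09852765] [331.63261776 180.03499264]
```

View pics/w2.png

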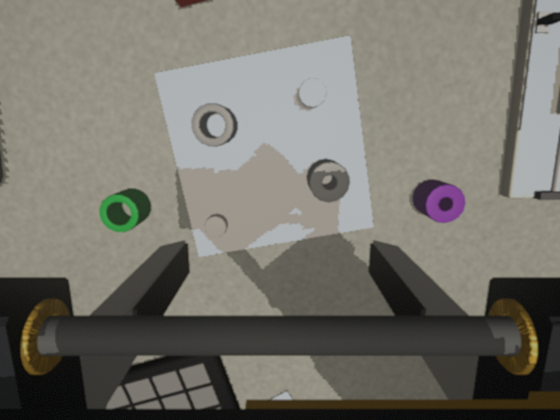

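The wide sleeve's large bore is at (213,124) and the narrow one is at (329,181). The vial is at (312,92) and the cap at (216,224). I'll enlarge both sleeves to confirm and find their centres.

Run:
```python
from h import *
im=cv2.imread('pics/w2_raw.png')[60:240,180:380]
cv2.imwrite('pics/w2c.png',cv2.resize(im,None,fx=3,fy=3,interpolation=cv2.INTER_CUBIC))
```

```text
(no output)
```

View pics/w2c.png

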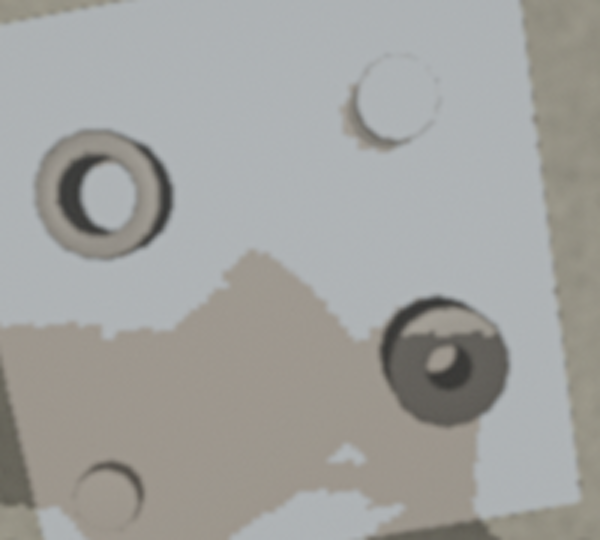

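```bash
cat >> h.py <<'E'
def rel(X,Y,Z,yaw=None):
    s=manip.read_state(); r=R.from_euler('xyz',s["eef_rot"]); d=r.inv().apply(np.array([X,Y,Z])-s["eef_pos"])/10
    t=0 if yaw is None else -np.degrees(yaw-s["eef_rot"][2])/5
    print("rel cm",d.round(2),"turn",round(t,2),"at",np.round(s["eef_pos"],1),np.round(s["eef_rot"],3))
E
python3 - <<'E'
from h import *
import pickle
p=pickle.load(open('w2.p','rb'))
for n,u,v,z in [("wide",99,194,44),("narrow",448.5,366.5,44),("vial",398,97,49),("cap",110,497,19)]:
    print(n,ray(p,180+u/3,60+v/3,z).round(1))
X=ray(p,180+99/3,60+194/3,44); rel(X[0],X[1],100,-.125); rel(X[0],X[1],30,-.125)
E
```

```text
wide [546.4 381.   44. ]
narrow [477.2 280.3  44. ]
vial [560.9 286.5  49. ]
cap [444.2 401.   19. ]
rel cm [ 6.7  -6.17 13.14] turn -0.25 at [471.  329.7 231.3] [-3.141e+00 -1.000e-03 -1.470e-01]
rel cm [ 6.7  -6.17 20.14] turn -0.25 at [471.  329.7 231.3] [-3.141e+00 -1.000e-03 -1.470e-01]
```

```bash
python3 -m creep '[[0.7,[6.7,-6.17,8],-0.25],[0.7,[6.7,-6.17,8],-0.25],[0.7,[6.7,-6.17,12],-0.25],[0.7,[6.7,-6.17,16],-0.25],[0.7,[6.7,-6.17,20.1],-0.25],[0.7,[6.7,-6.17,20.1],-0.25],[0.7,[6.7,-6.17,20.1],-0.25],[-1,[6.7,-6.17,20.1],-0.25],[-1,[6.7,-6.17,20.1],-0.25],[-1,[6.7,-6.17,20.1],-0.25],[-1,[6.7,-6.17,20.1],-0.25],[-1,[6.7,-6.17,20.1],-0.25]]' 25
```

```text
clock: 4.25
eef_pos: [546.1, 382.2, 29.9]
eef_rot: [-3.141, -0.0, -0.124]
wrist_force: [0.1, 0.2, 0.0]
finger_gap: 43.8
finger_force: 0.0
```

```bash
python3 -m creep '[[-1,[0,0,0],0],[-1,[0,0,0],0],[-1,[0,0,-2],0],[-1,[0,0,-6],0],[-1,[0,0,-12],0],[-1,[0,0,-12],0]]' 25; python3 -m creep '[[-1,[0.3,4,0],0],[-1,[0.6,8,0],0],[-1,[1,12,0],0],[-1,[1.4,16,0],0],[-1,[1.8,20,0],0],[-1,[2.2,24,0],0],[-1,[2.6,28,0],0],[-1,[3,32,0],0],[-1,[3.4,35.5,0],0],[-1,[3.5,36.5,0],0],[-1,[3.5,36.5,0],0],[-1,[3.5,36.5,0],0]]'
python3 - <<'E'
from h import *
import pickle
p=snap("wrist","w3",(100,0,360,270),2.2);pickle.dump(p,open('w3.p','wb')); print(manip.read_state()["eef_pos"],proj(p,[608.8,5.9,64]))
E
```

```text
clock: 4.85
eef_pos: [547.6, 383.2, 156.1]
eef_rot: [-3.136, -0.007, -0.124]
wrist_force: [0.8, -0.3, -0.4]
finger_gap: 39.0
finger_force: 25.0
clock: 6.05
eef_pos: [535.7, 16.5, 149.5]
eef_rot: [-3.141, 0.0, -0.124]
wrist_force: [0.1, 0.8, -0.5]
finger_gap: 39.1
finger_force: 25.0
[535.69077524  16.82262453 149.55149558] [282.19942911 113.67642178]
```

View pics/w3.png

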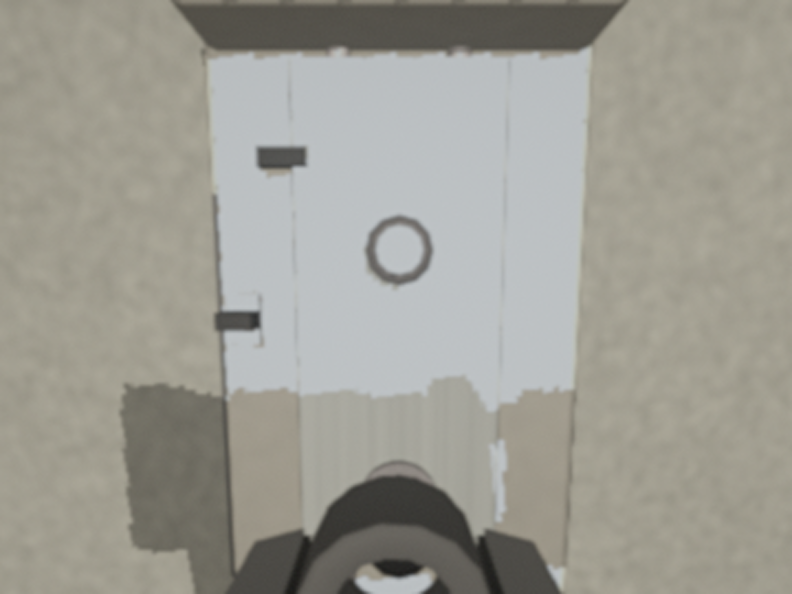

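Run:
```python
from h import *
import pickle
p=pickle.load(open('w3.p','rb'))
c=lambda x,y:(100+x/2.2,y/2.2)
P=ray(p,*c(399,249.3),64); print("pin",P.round(1), [ray(p,*c(399,249.3),z).round(1)[:2] for z in (57,64)])
pt=ray(p,*c(257,155),32); tb=ray(p,*c(238,321),42); e=tb-pt; print(pt.round(1),tb.round(1),e[0]*np.cos(.124)-e[1]*np.sin(.124))
s=manip.read_state();x=np.array([np.cos(.124),-np.sin(.124),0]);y=np.array([np.sin(.124),np.cos(.124),0])
for r in (20,12): 
    q=s["eef_pos"]+r*x; q[2]+=14; u=proj(p,q); print("sleeve far",r,(u[0]-100)*2.2,u[1]*2.2)
rel(P[0],P[1],101,-.124); rel(P[0],P[1],58,-.124)
```

```text
pin [609.1   6.4  64. ] [array([609.3,   6.3]), array([609.1,   6.4])]
[645.2  48.4  32. ] [593.7  61.5  42. ] -52.734443529900986
sleeve far 20 395.2492298294205 526.5731768605742
sleeve far 12 395.1888875001918 566.2415804188208
rel cm [7.41 0.14 4.85] turn 0.01 at [535.7  16.8 149.6] [-3.141  0.    -0.123]
rel cm [7.41 0.14 9.15] turn 0.01 at [535.7  16.8 149.6] [-3.141  0.    -0.123]
```

```bash
python3 -m creep '[[-1,[3.7,0.02,1],0],[-1,[7.4,0.05,3],0],[-1,[7.4,0.05,5],0],[-1,[7.4,0.05,5],0],[-1,[7.4,0.05,5.8],0],[-1,[7.4,0.05,6.3],0],[-1,[7.4,0.05,6.8],0],[-1,[7.4,0.05,6.8],0]]'
```

```text
clock: 6.9
eef_pos: [608.8, 6.1, 81.6]
eef_rot: [3.142, 0.0, -0.124]
wrist_force: [-0.5, -0.4, -1.1]
finger_gap: 39.3
finger_force: 25.0
```

```bash
python3 -m creep '[[-1,[0,0,0.6],0],[-1,[0,0,1.2],0],[-1,[0,0,1.7],0],[-1,[0,0,2],0],[-1,[0,0,2.15],0],[-1,[0,0,2.15],0],[-1,[0,0,2.15],0]]'
```

```text
clock: 7.6
eef_pos: [609.2, 6.0, 60.4]
eef_rot: [-3.142, -0.0, -0.124]
wrist_force: [0.9, -0.3, -0.6]
finger_gap: 39.0
finger_force: 25.0
```

```bash
python3 -m creep '[[-1,[0,0,0.1],0],[-1,[0,0,0.2],0],[-1,[0,0,0.25],0],[-1,[0,0,0.25],0],[-1,[0,0,0.25],0]]' 12
```

```text
clock: 8.1
eef_pos: [609.6, 6.0, 59.4]
eef_rot: [-3.142, -0.002, -0.124]
wrist_force: [-6.6, -0.6, 13.8]
finger_gap: 39.1
finger_force: 12.0
```

```bash
python3 -m creep '[[-0.1,[0,0,-0.1],0],[0,[0,0,-0.1],0],[0.3,[0,0,-0.1],0],[0.3,[0,0,-1],0],[0.3,[0,0,-4],0],[0.3,[0,0,-8],0],[0.3,[0,0,-9],0],[0.3,[0,0,-9],0]]' 25
python3 - <<'E'
from h import *
import pickle
p=snap("wrist","w4"); s=manip.camera("side"); 
b=proj(manip.camera_params("side"),[600,10,50]).astype(int); print(b)
c=s[max(b[1]-60,0):b[1]+60,max(b[0]-80,0):b[0]+80,::-1]; cv2.imwrite('pics/s4.png',cv2.resize(c,None,fx=4,fy=4,interpolation=cv2.INTER_CUBIC))
rel(477.2,281.3,150); rel(477.2,281.3,30)
E
```

```text
clock: 8.9
eef_pos: [609.8, 6.0, 149.7]
eef_rot: [-3.141, -0.003, -0.124]
wrist_force: [-0.8, 1.3, -0.2]
finger_gap: 60.7
finger_force: 0.0
[281 186]
rel cm [-16.44 -25.69  -0.31] turn 0 at [608.6   6.  146.7] [ 3.142e+00  1.000e-03 -1.240e-01]
rel cm [-16.43 -25.69  11.69] turn 0 at [608.6   6.  146.7] [ 3.142e+00  1.000e-03 -1.240e-01]
```

View pics/s4.png

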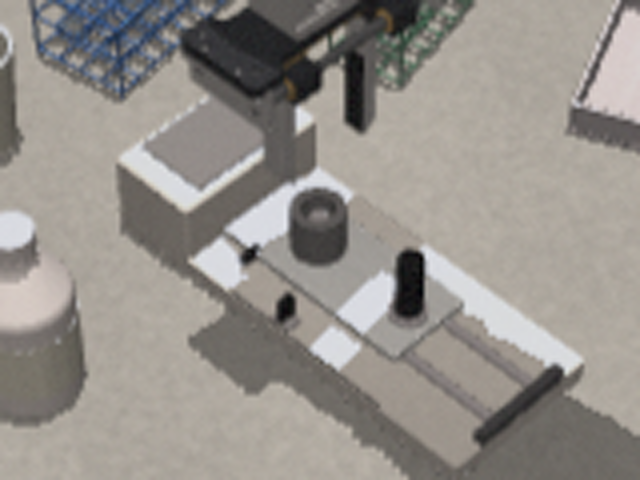

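The side view shows the wide sleeve seated flat on the shuttle with the pin inside it. Next is the narrow one.

```bash
python3 -m creep '[[0.4,[-16.4,-25.7,0],0],[0.4,[-16.4,-25.7,0],0],[0.4,[-16.4,-25.7,0],0],[0.4,[-16.4,-25.7,0],0],[0.4,[-16.4,-25.7,0],0],[0.4,[-16.4,-25.7,0],0],[0.4,[-16.4,-25.7,0],0],[0.4,[-16.4,-25.7,0],0],[0.4,[-16.4,-25.7,4],0],[0.4,[-16.4,-25.7,6],0],[0.4,[-16.4,-25.7,6],0]]' 25
python3 - <<'E'
from h import *
rel(477.2,281.3,30)
E
```

```text
clock: 10.1
eef_pos: [477.2, 279.2, 84.4]
eef_rot: [3.138, 0.005, -0.126]
wrist_force: [-1.2, -0.2, 0.4]
finger_gap: 66.0
finger_force: 0.0
rel cm [ 0.   -0.23  5.44] turn 0 at [477.2 279.2  84.4] [ 3.138  0.005 -0.126]
```

```bash
python3 -m creep '[[0.4,[0,-0.15,2],0],[0.4,[0,-0.15,4],0],[0.4,[0,-0.15,5.6],0],[0.4,[0,-0.15,5.6],0],[-1,[0,-0.15,5.6],0],[-1,[0,-0.15,5.6],0],[-1,[0,-0.15,5.6],0],[-1,[0,-0.15,5.6],0],[-1,[0,-0.15,5.6],0],[-1,[0,-0.15,3],0],[-1,[0,-0.15,-2],0],[-1,[0,-0.15,-7],0]]' 25
python3 - <<'E'
from h import *
p=manip.camera_params("top")
# tray corners in top0
for u,v in [(376,215),(418,205),(432,246),(389,258)]: print(ray(p,u,v,30).round(0)[:2])
print(np.mean([ray(p,u,v,30) for u,v in [(376,215),(418,205),(432,246),(389,258)]],0).round())
E
```

```text
clock: 11.3
eef_pos: [477.7, 282.5, 158.9]
eef_rot: [3.141, 0.001, -0.124]
wrist_force: [1.7, 0.3, -0.1]
finger_gap: 39.5
finger_force: 25.0
[ 551. -228.]
[ 583. -362.]
[ 453. -404.]
[ 415. -267.]
[ 500. -315.   30.]
```

```bash
python3 -m creep '[[-1,[0.8,5,0],0],[-1,[1.6,10,0],0],[-1,[2.4,15,0],0],[-1,[3.2,20,0],0],[-1,[4,25,0],0],[-1,[4.8,30,0],0],[-1,[5.7,35,0],0],[-1,[6.5,40,0],0],[-1,[7.3,45,0],0],[-1,[8.1,50,0],0],[-1,[8.9,54.5,0],0],[-1,[9.6,59,0],0]]';  python3 -m creep '[[-1,[0,0,0],0],[-1,[0,0,0],0]]'
python3 - <<'E'
from h import *
snap("wrist","w5"); rel(500,-315,33)
E
```

```text
clock: 12.5
eef_pos: [500.3, -316.8, 157.9]
eef_rot: [3.141, -0.0, -0.124]
wrist_force: [0.7, 1.6, -0.1]
finger_gap: 39.5
finger_force: 25.0
clock: 12.7
eef_pos: [500.3, -315.0, 157.2]
eef_rot: [-3.141, 0.001, -0.125]
wrist_force: [-0.6, 0.8, 0.1]
finger_gap: 39.2
finger_force: 25.0
rel cm [-0.03  0.11 12.45] turn 0 at [ 500.5 -314.   157.5] [-3.141e+00  1.000e-03 -1.240e-01]
```

View pics/w5.png

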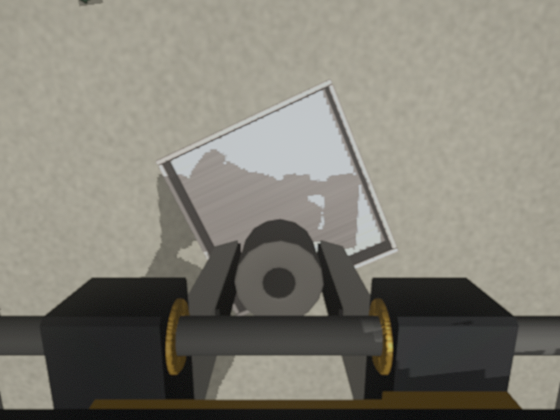

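The held narrow sleeve (bore 280,283) is above the tray, whose rim corners are (163,162), (330,84) and (395,250).

Run:
```python
from h import *
p=manip.camera_params("wrist")
a,b,c=[ray(p,u,v,30) for u,v in [(163,162),(330,84),(395,250)]]
m=(a+c)/2; print(a,b,c,m,np.linalg.norm(a-b),np.linalg.norm(b-c)); rel(m[0],m[1],33)
```

```text
[ 549.98065149 -227.76072644   30.        ] [ 591.68795767 -363.22327161   30.        ] [ 454.56056122 -405.01183717   30.        ] [ 502.27060636 -316.38628181   30.        ] 141.7377879418407 143.35343409565016
rel cm [ 0.21  0.22 12.45] turn 0 at [ 500.5 -314.   157.5] [-3.141e+00  1.000e-03 -1.240e-01]
```

```bash
python3 -m creep '[[-1,[0.2,0.1,4],0],[-1,[0.2,0.1,8],0],[-1,[0.2,0.1,11],0],[-1,[0.2,0.1,12],0],[-1,[0.2,0.1,12.4],0],[-1,[0.2,0.1,12.4],0],[-1,[0.2,0.1,12.4],0]]'
```

```text
clock: 13.45
eef_pos: [503.3, -316.0, 35.4]
eef_rot: [3.14, -0.002, -0.123]
wrist_force: [0.3, -0.3, 0.3]
finger_gap: 39.2
finger_force: 25.0
```

```bash
python3 -m creep '[[-1,[0,0,0.2],0],[-1,[0,0,0.4],0],[-1,[0,0,0.5],0],[-1,[0,0,0.5],0],[-1,[0,0,0.5],0]]' 12
```

```text
clock: 13.95
eef_pos: [503.5, -316.3, 30.8]
eef_rot: [3.14, -0.003, -0.124]
wrist_force: [-1.5, 2.8, 13.6]
finger_gap: 39.9
finger_force: 12.0
```

```bash
python3 -m creep '[[-0.1,[0,0,-0.1],0],[0,[0,0,-0.1],0],[0.3,[0,0,-0.1],0],[0.3,[0,0,-3],0],[0.3,[0,0,-8],0],[0.3,[0,0,-13],0],[0.3,[0,0,-14],0]]' 25; python3 -m creep '[[0.3,[-0.3,-5,0],0],[0.3,[-0.6,-10,0],0],[0.3,[-0.9,-15,0],0],[0.3,[-1.2,-20,0],0],[0.3,[-1.5,-25,0],0],[0.3,[-1.8,-29,0],0],[0.3,[-2,-32,0],0],[0.3,[-2,-33.3,0],0],[0.3,[-2,-33.3,0],0],[0.3,[-2,-33.3,0],0]]'
python3 - <<'E'
from h import *
t=manip.camera("top")[195:265,360:450,::-1]; cv2.imwrite('pics/t6.png',cv2.resize(t,None,fx=4,fy=4,interpolation=cv2.INTER_CUBIC))
rel(524.9,16.5,62,-.124)
E
```

```text
clock: 14.65
eef_pos: [504.0, -316.9, 174.7]
eef_rot: [3.138, -0.007, -0.124]
wrist_force: [-0.1, -0.1, -0.1]
finger_gap: 61.0
finger_force: 0.0
clock: 15.65
eef_pos: [523.8, 16.3, 168.4]
eef_rot: [3.141, 0.0, -0.124]
wrist_force: [0.3, -0.5, 0.2]
finger_gap: 60.8
finger_force: 0.0
rel cm [ 0.11 -0.07 10.65] turn -0.01 at [523.8  15.9 168.5] [ 3.141  0.    -0.125]
```

View pics/t6.png

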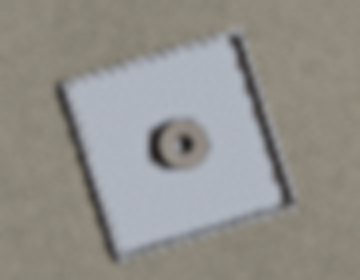

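The narrow sleeve stands in the tray at crop pixel (180,143). Now I'll grasp the post.

```bash
python3 -m creep '[[0,[0.1,0,4],0],[0,[0.1,0,8],0],[0,[0.1,0,10],0],[0,[0.1,0,10.5],0],[0,[0.1,0,10.5],0],[-1,[0.1,0,10.5],0],[-1,[0.1,0,10.5],0],[-1,[0.1,0,10.5],0],[-1,[0.1,0,10.5],0],[-1,[0.1,0,10.5],0],[-1,[0.1,0,10.5],0]]' 50
```

```text
clock: 16.8
eef_pos: [525.0, 16.2, 64.4]
eef_rot: [3.14, -0.001, -0.124]
wrist_force: [-2.3, -7.3, 3.7]
finger_gap: 19.7
finger_force: 50.0
```

```bash
python3 -m creep '[[-1,[-0.3,0,0],0],[-1,[-0.8,0,0],0],[-1,[-1.4,0,0],0],[-1,[-2,0,0],0],[-1,[-2.6,0,0],0],[-1,[-3.2,0,0],0],[-1,[-3.8,0,0],0],[-1,[-4.3,0,0],0],[-1,[-4.6,0,0],0],[-1,[-4.8,0,0],0],[-1,[-4.8,0,0],0],[-1,[-4.8,0,0],0]]'
python3 - <<'E'
from h import *
import pickle
p=snap("wrist","w7",(140,0,200,150),4);pickle.dump(p,open('w7.p','wb'))
for X in ([593.7,61.5,42],[597.5,54.4,32]): q=proj(p,X); print((q[0]-140)*4,q[1]*4)
E
```

```text
clock: 18.0
eef_pos: [478.4, 21.9, 64.4]
eef_rot: [3.14, -0.004, -0.124]
wrist_force: [7.8, -10.4, -3.5]
finger_gap: 19.3
finger_force: 50.0
95.95605619576031 116.18213129002936
172.89706745812111 96.09505721119433
```

View pics/w7.png

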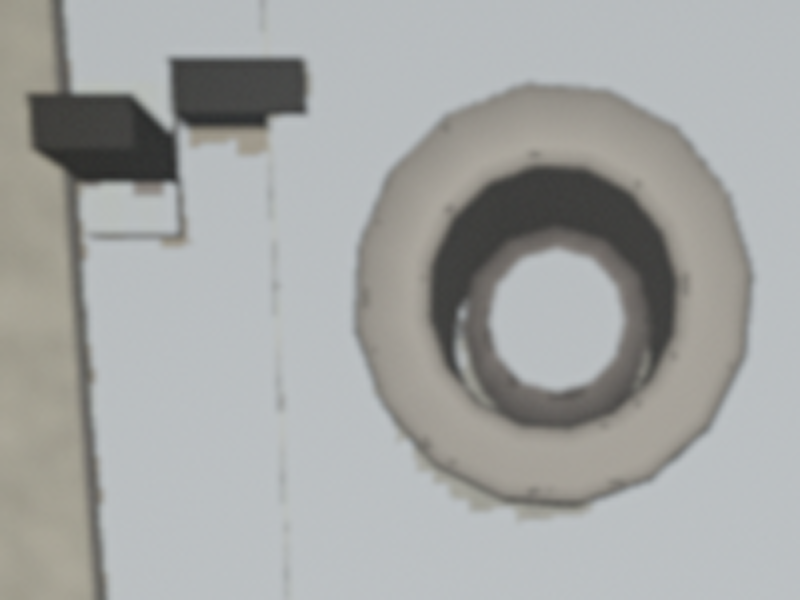

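Run:
```python
from h import *
import pickle
p=pickle.load(open('w7.p','rb')); c=lambda x,y:(140+x/4,y/4)
ax=lambda P:P[0]*np.cos(.124)-P[1]*np.sin(.124)
for n,u,z in (("tab top",[(82,95),(82,150)],42),("tab bottom front",[(125,180)],22),("ptr",[(172,58),(172,112)],32),("ptr34",[(172,58),(172,112)],34),("ptr36",[(172,58),(172,112)],36)):
    print(n,[round(ax(ray(p,*c(*q),z)),1) for q in u])
P=[ray(p,*c(558,315),64), ]; print("pin",ax(P[0]),P[0])
s=manip.read_state(); print("tcp ax",ax(s["eef_pos"]),s["eef_pos"], s["wrist_force"])
# lateral width check of scale: pointer/tab
print(np.linalg.norm(ray(p,*c(30,122),42)-ray(p,*c(133,122),42)))
```

```text
tab top [np.float64(583.8), np.float64(577.9)]
tab bottom front [np.float64(578.8)]
ptr [np.float64(590.4), np.float64(584.4)]
ptr34 [np.float64(589.8), np.float64(583.9)]
ptr36 [np.float64(589.3), np.float64(583.4)]
pin 557.2618967125429 [563.04743311  11.82359448  64.        ]
tcp ax 472.00842684173847 [478.39676599  21.95246384  64.40330712] [ 7.28654766 -9.40371154 -3.49085353]
11.85013957351419
```

```bash
python3 -m creep '[[-1,[-0.2,0.02,0],0],[-1,[-0.4,0.04,0],0],[-1,[-0.55,0.04,0],0],[-1,[-0.63,0.04,0],0],[-1,[-0.63,0.04,0],0],[-1,[-0.63,0.04,0],0],[-1,[-0.63,0.04,0],0]]'
python3 - <<'E'
from h import *
import pickle
p=snap("wrist","w8",(120,0,200,150),4);pickle.dump(p,open('w8.p','wb'))
E
```

```text
clock: 18.75
eef_pos: [472.2, 22.7, 64.4]
eef_rot: [3.141, -0.004, -0.124]
wrist_force: [8.3, -6.7, -3.7]
finger_gap: 19.3
finger_force: 50.0
```

View pics/w8.png

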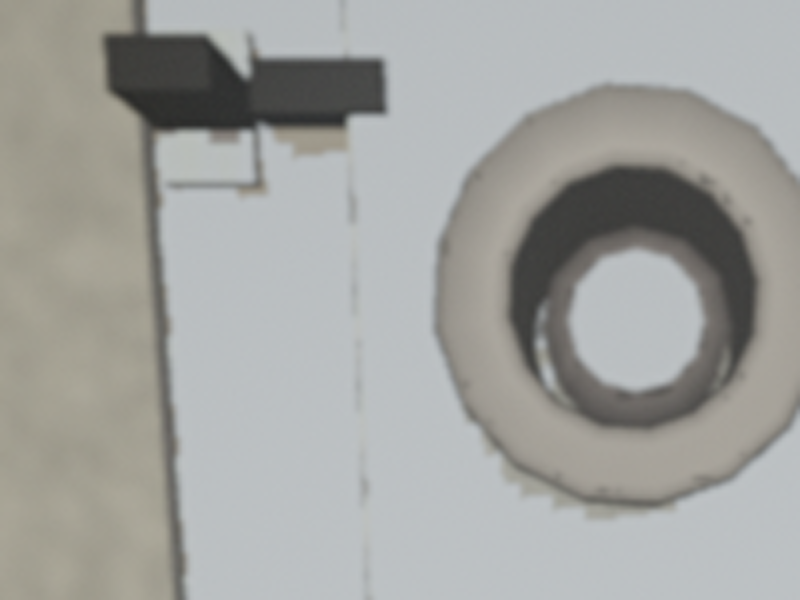

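Run:
```python
from h import *
import pickle
p=pickle.load(open('w8.p','rb')); c=lambda x,y:(120+x/4,y/4)
ax=lambda P:P[0]*np.cos(.124)-P[1]*np.sin(.124)
f=lambda x,y,z:round(ax(ray(p,*c(x,y),z)),2)
print("tab",f(160,36,42),f(160,90,42),"bottom",f(245,127,20),f(245,127,23))
for z in(32,34,36): print("ptr",z,f(252,59,z),f(252,113,z))
print("ptr bottom",[(z,f(300,125,z)) for z in (26,28,30)],"pin",f(637,316,64),manip.read_state()["qd"].round(4))
```

```text
tab 583.74 578.12 bottom 579.4 578.7
ptr 32 584.11 578.14
ptr 34 583.56 577.66
ptr 36 583.01 577.17
ptr bottom [(26, np.float64(578.23)), (28, np.float64(577.76)), (30, np.float64(577.28))] pin 550.98 [-0.0015  0.0007 -0.0006 -0.0014  0.0009 -0.0002]
```

In the last view the pointer centre is at 581.0 mm along the station axis and the tab centre is at 580.9 mm. They are aligned, and the sleeve is seated.

Run:
```python
from cell import manip
print(manip.sign_off())
```

```text
the job is handed in; nothing more can be done
None
```

I handed the job in at about 19 s: the wide sleeve is seated on the gauge pin, the narrow one stands in the reject tray, and the fingers hold the shuttle with its pointer within about 0.5 mm of the index tab.

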